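Tuck a board strip under the trimmer pressure strip and hold it flat

ROBOT

A 7-joint arm with a two-finger parallel gripper is mounted at the origin on the work surface. World frame = base frame: x ahead of the robot, y to its left, z up, the work surface at z = 0. Lengths are in m, angles in rad, forces in N, time in s.
With the tool pointing down it reaches from about 0.425 to 0.825 m from the base axis. Payload 3.6 kg.
Tool frame: the origin (TCP) lies where the fingers leave the gripper's body, on its centre line; the fingertips stand 73 mm ahead of it and the grasp point (between the pads) lies 54 mm ahead of it; x points along the fingers, y is the direction in which the jaws open and shut, and the axes are right-handed (so a half turn about x gives the same grasp; the last joint's range is limited). The gripper opens to 85 mm and grips with 20 to 120 N. Pads are 22 mm wide; open, the fingers measure 114 mm over their backs; the gripper's body (76 mm by 85 mm) begins 54 mm behind the grasp point. The pads swing forward as they close: fully open they stand 13 mm farther back than shut.
Start: joints at [-0.026, 0.615, -0.013, 1.423, 0.008, 1.103, -0.04], TCP at [0.65, 0, 0.304] pointing down, gripper open.
Joint ranges: [-3.12, 3.12], [-0.3, 2.06], [-1.34, 1.32], [0.26, 2.42], [-1.36, 4.5], [0.01, 1.98], [-2.84, 2.84]. Speed limits (rad/s): [2.79, 2.79, 3.14, 3.14, 3.14, 3.14, 3.14].

INTERFACE

Orientations are given as a unit quaternion [x, y, z, w].
In Python, from station import arm, snapshot, camera_info, ticket gives the robot as it stands. Calls block until the motion is done:
- arm.movep(position, orientation): joint-space move of the TCP to a pose.
- arm.line_to(position, velocity=0.15, ori=None): straight line of the TCP; ori=None keeps the orientation; velocity is the mean speed in m/s.
- arm.move_j(angles): joint-space move.
- arm.move_gripper(opening, effort=None): opening from 0.0 (shut) to 1.0 (fully open); effort is the grip in N (None keeps the last); returns when the fingers have stopped.
- arm.pause(seconds).
- arm.ik(position, orientation): joint angles nearest the present ones, or None.
- snapshot(name): name is "scene" or "side" or "wrist"; returns the picture (420x560x3 uint8, blue, green, red); there is no depth.
- camera_info(name): a dict with "fx", "fy", "cx", "cy" (pixels), "R" (3x3) and "t" (3): a world point X has camera coordinates R X + t; the wrist camera has in their place "T_tool_cam" (4x4, takes a point from camera to tool coordinates, whose origin is the TCP and whose axes are the tool frame's). Camera axes: x right, y down, z forward; pixel columns grow to the right and rows downward; lengths in m; the calibration is good to about 2 mm. A picture is of the moment at which its call begins: read the wrist's pose just before it. camera_info takes no time and is no camera call.
A pose or a line that the arm cannot do raises arm.MotionError and nothing moves.
- ticket.finish_job(): hands the job in, once; it reports no verdict.
Readings, each from a call of its own:
- arm.read_time(): time.
- arm.read_joint_positions(): joint angles.
- arm.read_dq(): joint speeds.
- arm.read_effort(): joint torques, N m.
- arm.read_tool_pos(): TCP position.
- arm.read_eef_rot(): TCP orientation.
- arm.read_ft_force(): force on the tool from outside, world axes, zero at the start.
- arm.read_wrist_torque(): the same for the moment, N m.
- arm.read_opening(): opening from 0.0 (shut) to 1.0 (fully open).
Only numpy, scipy, OpenCV 4.12 (cv2) and the standard library are available. Lean on these libraries where they do the work, as an engineer would, in place of code of your own. Each camera call takes 0.05 s, during which the arm holds its last target.

TASK

Get the desktop paper trimmer ready for a cut: first slide the cutter head all the way to the left-hand end of its rail (left as seen from the robot), then take the strip of grey board from the desk, lay it on the trimmer bed and tuck one short end under the clear pressure strip, without lifting the pressure strip, until that whole end butts squarely against the stop bar behind the rail. Finish while holding: keep the fingers pressing the board firmly flat on the bed, in front of the pressure strip, and do not let go; leave the head parked and the other things on the desk alone.

Things in the scene. Friction and masses are not known exactly. Their poses are not given: they have to be found in the camera images.
- trimmer: Desktop rotary paper trimmer, fixed. Origin on the desk under the middle of its white bed; x across the bed to the rail (away from the robot), y along the rail to the left, z up. Sizes here in mm in this frame. Rail: x 89 to 111, z 35 to 51, along y over the bed's far edge, on black end blocks at y +-(154 to 180), x 75 to 125, up to z 58.
- stop (a point): Middle of the face of the stop bar (facing the robot) at trimmer x 135, z 29 mm. The bar is fixed behind the rail and parallel to it: y -110 to +110, z 22 to 36. The way to it under the pressure strip and rail is open, except where the cutter head stands.
- bed: Flat white bed of the trimmer with a printed grid, part of the trimmer, same origin and axes: x -110 to +110, y -180 to +180, top face at z 22 mm. The far edge, x 110, is the cutting edge.
- head (a joint): Position of the cutter head along the rail in m: 0 at the right-hand end (head's middle at trimmer y -125 mm), grows to the left, 0.25 at the left-hand end stop (y +125 mm). It slides stiffly (about 2.5 N) and stays where it is left.
- head_grip (a point): Point in the cutter head's black grip, 13 mm below its top. The grip is 44 mm across the rail, 26 mm along it, trimmer z 72 to 109; flat sides face along the rail, to be taken from above or pushed. Below it a saddle 52 mm along the rail, 40 mm across, and a blade housing behind the rail that comes down to 3 mm above the bed and bars the way. Axes as the trimmer.
- strip (a joint): Angle of the clear pressure strip (rad): 0 lying down, grows as its front edge lifts. Hinged at its back edge under the rail (trimmer x 92, z 30 mm); a light spring holds it down, about 1 N at the front edge lifts it.
- strip_edge (a point): Middle of the front (robot-side) edge of the clear pressure strip, 300 mm along the rail, 40 mm wide, 3 mm thick. Lying down, this is at trimmer x 52, z 32 mm; the underside is level at z 29 mm, 7 mm above the bed, and the front 9 mm turn up to leave about 9 mm at the mouth.
- board: Strip of stiff grey pasteboard, 180 x 50 x 5 mm, about 40 g, flat on the desk to the right of the trimmer. Origin at the middle of its underside; x along its length, y across, z up. Either end may go in. With its end at the stop bar its middle is at trimmer x 45 mm and 97 mm of it lie clear in front of the pressure strip.
- bottle: Bystander: brown water bottle, 72 mm diameter, 192 mm high, origin under its middle.
- pencil_case: Bystander: grey pencil case 190 x 75 x 26 mm, origin under its middle.
- tablet: Bystander: tablet in a dark folio case 175 x 250 x 16 mm, origin under its middle.
- glue_stick: Bystander: glue stick standing on end, 28 mm diameter, 86 mm high, origin under its middle.
There are look-alikes about, which are no part of the job. There is more than one size of the board; the one meant has the size given above.

How it is judged:
On the way, in this order (a step that is already met when the one before it is completed fails the run):
1. cutter head parked at the left-hand end of the rail (value of joint head above 0.242 m), for 0.2 s.
2. one end of the board tucked at least 15 mm under the pressure strip, which lies down (x of board in the frame of trimmer between -0.023 and 0.06 m and y of board in the frame of trimmer between -0.12 and 0.1 m and z of board in the frame of trimmer between 0.018 and 0.028 m and angle between the x axis of board and the x axis of trimmer, either way round below 0.2 rad and value of joint strip below 0.1 rad), for 0.1 s.
At the end, for the whole second after the job is handed in: Head within 10 mm of its left end stop; pressure strip down (0.04 rad); board flat on the bed (3 mm, 0.025 rad), end within 4 mm of the stop bar, whole width on the bar, square within 0.05 rad; fingers on the board (over 3 N), which presses on the bed with over 4 N (value of joint head above 0.24 m and value of joint strip below 0.04 rad and x of board in the frame of trimmer between 0.041 and 0.049 m and y of board in the frame of trimmer between -0.088 and 0.088 m and z of board in the frame of trimmer between 0.019 and 0.025 m and angle between the x axis of board and the x axis of trimmer, either way round below 0.05 rad and angle between board's own z axis and vertical below 0.025 rad and contact force between the fingers and board above 3 N and contact force between board and bed above 4 N); the arm keeps its last pose, push and grip.
It fails at once if the front edge of the pressure strip is lifted by more than about 4 mm (value of joint strip above 0.1 rad).
It fails at once if a bystander is moved by more than 30 mm or knocked over (distance of any of bottle, pencil_case, tablet, glue_stick from where it was at the start of the episode above 0.03 m or angle between any of bottle, glue_stick's own z axis and vertical above 0.5 rad).
It also fails if it takes over 58 s, if anything falls off the work surface, if the arm or the gripper's body presses on something with over 40 N, if the wrist force passes 120 N, or if a joint passes its speed limit or range.

## Working session

There is one attempt and no reset: what is moved stays moved. The work goes in short steps, each a Python script; the robot and the scene stay as the last script left them, time stands still between calls to the robot, and variables do not carry over. Pictures are saved under pics/ and viewed, and the job is handed in when it is done.

```bash
ls; mkdir -p pics; python3 - <<'E'
from station import arm, snapshot, camera_info
import cv2
for n in ["scene","side","wrist"]:
    im=snapshot(n); cv2.imwrite(f"pics/{n}0.png",im)
    print(n,camera_info(n))
print(arm.read_time(),arm.read_tool_pos(),arm.read_eef_rot())
E
```

```text
pics
scene {'fx': 391.84248645998997, 'fy': 391.84248645998997, 'cx': 277.2963609135889, 'cy': 209.5890027179305, 'R': array([[ 0.11980437,  0.99273694, -0.01096697],
       [ 0.83309359, -0.10653463, -0.54277568],
       [-0.54000183,  0.05589039, -0.8398061 ]]), 't': array([-0.10381641, -0.37052784,  1.59318896])}
side {'fx': 438.0997776424236, 'fy': 438.0997776424236, 'cx': 277.778586238558, 'cy': 209.72918823357477, 'R': array([[ 0.78994911, -0.61268583,  0.02442296],
       [-0.32724242, -0.4549353 , -0.82821873],
       [ 0.51854875,  0.64625842, -0.55987253]]), 't': array([-0.39332516,  0.25793695,  1.17307655])}
wrist {'fx': 330.0717207165233, 'fy': 330.0717207165233, 'cx': 271.5758754349893, 'cy': 204.5996492273578, 'T_tool_cam': array([[ 8.38218885e-04, -3.02009411e-01,  9.53304575e-01,
        -7.10764036e-02],
       [ 9.99999607e-01, -2.26875922e-05, -8.86464247e-04,
         2.75208778e-04],
       [ 2.89348731e-04,  9.53304943e-01,  3.02009273e-01,
        -7.72073830e-02],
       [ 0.00000000e+00,  0.00000000e+00,  0.00000000e+00,
         1.00000000e+00]])}
0.15 [6.49570224e-01 3.45826733e-05 3.03004371e-01] [ 0.49947856  0.5005133  -0.50046949  0.49953769]
```

View pics/scene0.png

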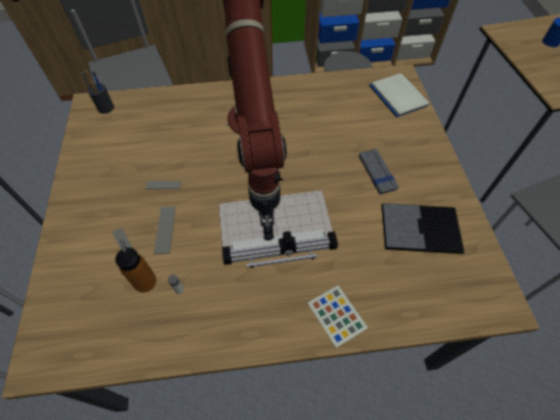

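View pics/side0.png

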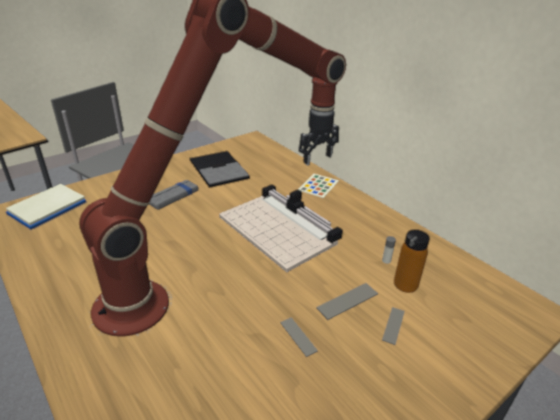

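View pics/wrist0.png

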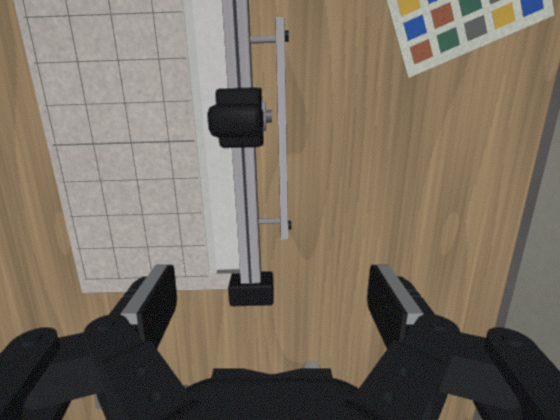

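```bash
cat > h.py <<'E'
import numpy as np, cv2
from scipy.spatial.transform import Rotation as Ro
from station import arm, snapshot, camera_info
def cam(name,p=None,q=None):
    c=camera_info(name)
    if name=="wrist":
        T=np.eye(4);T[:3,:3]=Ro.from_quat(q).as_matrix();T[:3,3]=p
        M=T@c["T_tool_cam"]; R=M[:3,:3].T; t=-R@M[:3,3]
    else: R,t=np.array(c["R"]),np.array(c["t"])
    K=np.array([[c["fx"],0,c["cx"]],[0,c["fy"],c["cy"]],[0,0,1]])
    return K,R,t
def cast(C,uv,z):
    K,R,t=C; uv=np.atleast_2d(np.array(uv,float))
    d=(R.T@np.linalg.inv(K)@np.c_[uv,np.ones(len(uv))].T).T
    o=-R.T@t
    s=(z-o[2])/d[:,2]
    return o+s[:,None]*d
def proj(C,X):
    K,R,t=C; X=np.atleast_2d(X); c=(K@(R@X.T+t[:,None])).T
    return c[:,:2]/c[:,2:]
E
python3 - <<'E'
from h import *
print(Ro.from_quat(arm.read_eef_rot()).as_matrix().round(3))
s=cv2.imread("pics/scene0.png");d=cv2.imread("pics/side0.png")
cv2.imwrite("pics/c1.png",cv2.resize(s[160:300,90:250],None,fx=5,fy=5)[:600]) 
cv2.imwrite("pics/c2.png",cv2.resize(d[230:370,260:450],None,fx=4,fy=4))
for n,im in (("scene",s),("side",d)):
    C=cam(n)
    hsv=cv2.cvtColor(im,cv2.COLOR_BGR2HSV)
    m=((hsv[...,1]<75)&(hsv[...,2]>60)&(hsv[...,2]<190)).astype(np.uint8)
    nn,l,st,ce=cv2.connectedComponentsWithStats(m)
    for i in range(1,nn):
        if 80<st[i,4]<4000:
            c,_=cv2.findContours((l==i).astype(np.uint8),0,1)
            c=max(c,key=len)[:,0]
            W=cast(C,c,0.005)
            r=cv2.minAreaRect((W[:,:2]*1000).astype(np.float32))
            if max(r[1])<400: print(n,ce[i].round(),st[i,4],np.round(r[0]),np.round(r[1]),round(r[2],1))
E
```

```text
[[-0.002  1.     0.   ]
 [-0.     0.    -1.   ]
 [-1.    -0.002  0.   ]]
scene [341.   7.] 612 [-732.  525.] [234. 138.] 82.0
scene [425.  14.] 335 [-601.  929.] [125. 180.] 0.3
scene [381.  24.] 985 [-559.  693.] [188. 277.] 71.7
scene [246.  24.] 238 [-650.   24.] [177.  93.] 82.1
scene [416.  46.] 823 [-366.  804.] [159. 241.] 66.2
scene [290.  59.] 1225 [-362.  201.] [177. 244.] 89.6
scene [344.  57.] 1050 [-354.  501.] [309. 225.] 89.5
scene [379. 169.] 756 [329. 437.] [201.  81.] 11.1
scene [163. 184.] 277 [ 295. -346.] [126.  31.] 82.7
scene [266. 192.] 91 [372.  13.] [107.  42.] 85.2
scene [403. 225.] 1531 [566. 459.] [122. 169.] 79.0
scene [164. 230.] 755 [ 482. -333.] [ 53. 183.] 85.2
scene [121. 238.] 251 [ 504. -472.] [95. 35.] 28.1
scene [176. 284.] 174 [ 684. -293.] [72. 29.] 30.4
scene [337. 316.] 1588 [839. 179.] [155. 115.] 22.9
side [223. 173.] 682 [583. 475.] [137. 175.] 79.0
side [164. 195.] 797 [285. 472.] [181. 318.] 65.9
side [295. 226.] 1140 [555.  56.] [288. 393.] 1.9
side [ 46. 213.] 343 [-69. 577.] [160. 258.] 72.6
side [120. 239.] 392 [ 86. 283.] [194. 125.] 66.5
side [388. 249.] 240 [ 747. -254.] [144.  29.] 34.1
side [130. 303.] 260 [ 7. 21.] [ 79. 133.] 82.0
side [346. 301.] 890 [ 481. -334.] [ 51. 181.] 85.7
side [393. 326.] 469 [ 514. -467.] [123.  33.] 27.8
side [299. 336.] 540 [ 293. -347.] [122.  35.] 82.9
side [539. 392.] 2569 [ 659. -793.] [307.  89.] 9.6
```

View pics/c1.png

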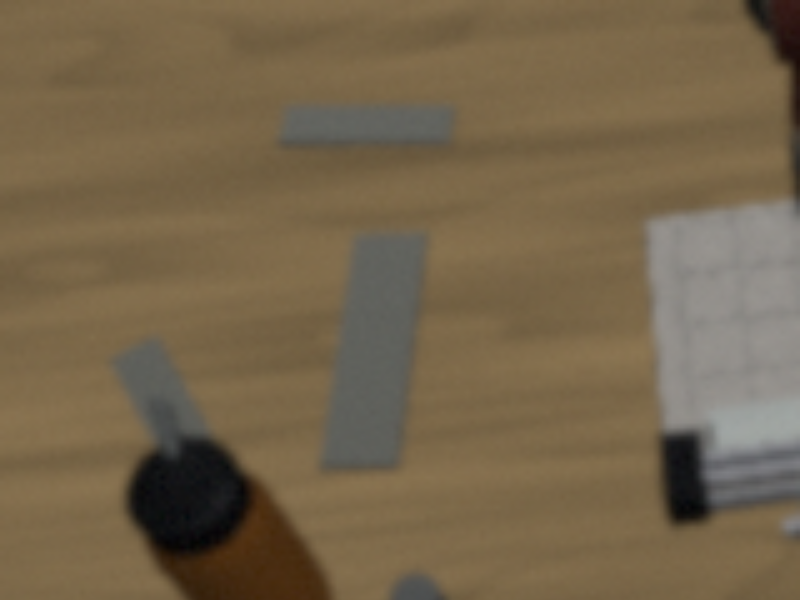

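View pics/c2.png

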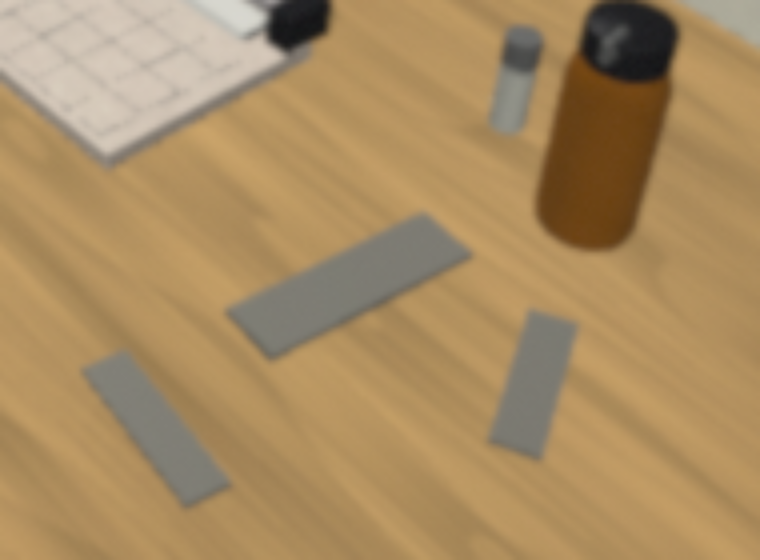

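```bash
python3 - <<'E'
from h import *
s=cv2.imread("pics/scene0.png");d=cv2.imread("pics/side0.png");w=cv2.imread("pics/wrist0.png")
cv2.imwrite("pics/c3.png",cv2.resize(s[180:280,205:350],None,fx=5,fy=5,interpolation=cv2.INTER_CUBIC))
cv2.imwrite("pics/c4.png",cv2.resize(d[170:280,205:360],None,fx=5,fy=5,interpolation=cv2.INTER_CUBIC))
E
```

```text
(no output)
```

View pics/c3.png

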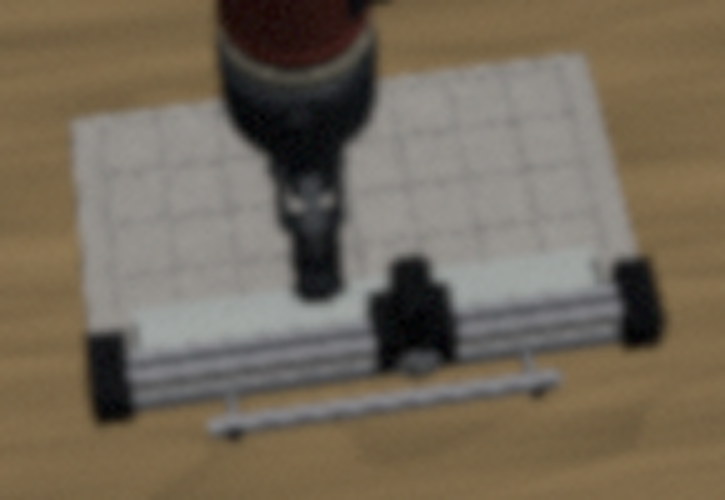

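View pics/c4.png

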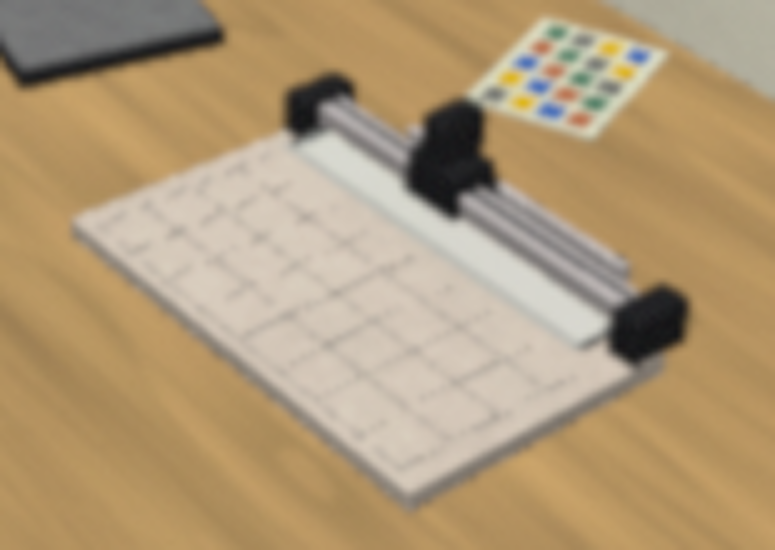

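```bash
python3 - <<'E'
from h import *
f=lambda x,y,ox,oy:((x+.5)/5-.5+ox,(y+.5)/5-.5+oy)
S=cam("scene");D=cam("side");W=cam("wrist",[.64957,0,.30300],[0.49947856,0.5005133,-0.50046949,0.49953769])
def show(n,P):
    P=P[:,:2]*1000; v=P[1]-P[0]; print(n,P.round(1).tolist(),"len",np.hypot(*v).round(1),"dir",np.degrees(np.arctan2(v[1],v[0])).round(2))
show("scene near",cast(S,[f(72,122,205,180),f(584,54,205,180)],.022))
show("side near",cast(D,[f(408,495,205,170),f(72,225,205,170)],.022))
show("scene stop",cast(S,[f(208,425,205,180),f(560,376,205,180)],.036))
show("wrist stop",cast(W,[(284.5,239),(280,17)],.036))
show("wrist corner",cast(W,[(83,292),(20,5)],.022))
show("wrist grip",cast(W,[(208,120),(264,120)],.109))
show("scene grip",cast(S,[f(392,262,205,180),f(428,262,205,180)],.109))
E
```

```text
scene near [[417.4, -146.5], [405.7, 210.9]] len 357.6 dir 91.88
side near [[413.4, -148.3], [399.8, 202.7]] len 351.2 dir 92.21
scene stop [[661.7, -70.9], [655.8, 148.8]] len 219.8 dir 91.52
wrist stop [[663.4, -70.0], [656.7, 149.3]] len 219.3 dir 91.74
wrist corner [[418.2, -146.7], [412.3, 162.5]] len 309.2 dir 91.09
wrist grip [[599.7, 62.4], [643.3, 62.4]] len 43.7 dir -0.0
scene grip [[603.1, 50.3], [605.9, 71.8]] len 21.7 dir 82.76
```

I see three grey strips in the scene picture: (163,184) ≈126x31 mm, (121,238) behind the bottle ≈123x33 mm, and (164,230) ≈183x53 mm. The last one matches 180x50, both cameras agree on it, and the enlarged crop shows it as the largest. The trimmer sits at about (0.5215, 0.0355) with yaw ≈1.75°, and its corner and stop lengths fit the given sizes. I'll do the head first.

```bash
cat >> h.py <<'E'
YAW=0.0305; O=np.array([0.5215,0.0355,0])
def tr(x,y,z): # trimmer mm -> world m
    c,s=np.cos(YAW),np.sin(YAW)
    return O+np.array([c*x-s*y,s*x+c*y,z])/1000
def inv(P):
    d=(np.asarray(P)-O)*1000;c,s=np.cos(YAW),np.sin(YAW)
    return np.array([c*d[0]+s*d[1],-s*d[0]+c*d[1],d[2]])
def ori(yaw): # tool x down, y along yaw+90deg, z along yaw
    c,s=np.cos(yaw),np.sin(yaw)
    return Ro.from_matrix(np.c_[[0,0,-1],[-s,c,0],[c,s,0]]).as_quat()
def shot(name,fn):
    p,q=arm.read_tool_pos(),arm.read_eef_rot()
    im=snapshot(name);cv2.imwrite(fn,im);return im,cam(name,p,q)
E
python3 - <<'E'
from h import *
q=ori(YAW)
p=tr(100,23,96+54+75)
print(arm.ik(p,q))
arm.movep(p,q)
im,C=shot("wrist","pics/w1.png")
print(arm.read_time(),arm.read_tool_pos(),arm.read_ft_force())
print(proj(C,[tr(100,23,109),tr(135,-110,36),tr(135,110,36),tr(52,0,32)]))
E
```

```text
[ 0.11088722  0.68522129 -0.4173476   1.59020617  0.32435982  0.93546487
  1.18452966]
1.325 [0.62111592 0.06107598 0.22524892] [ 0.39737548 -0.21291505  0.49418571]
[[272.53120822 231.89553497]
 [116.69583763 237.70491638]
 [374.36413119 237.27819997]
 [243.1230676  138.39839205]]
```

View pics/w1.png

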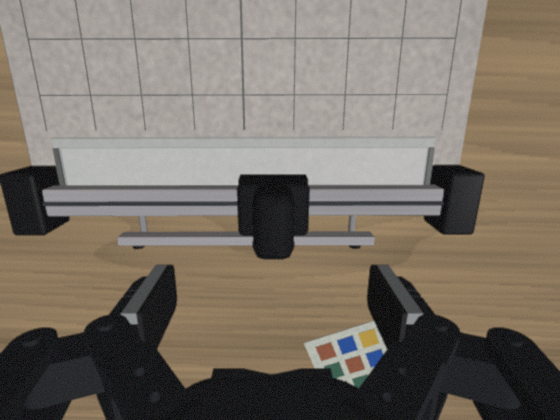

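Wrist view: the grip is centred at (273,220) (predicted column 272.5), and the stop bar runs from (119,239) to (374,239) (predicted 117 to 374). The trimmer pose holds to about 2 mm. Next I'll grasp the head and slide it.

```bash
python3 - <<'E'
from h import *
arm.line_to(tr(100,23,152),0.15)
print(arm.read_ft_force(),arm.read_tool_pos())
arm.move_gripper(0.0,40)
print("open",arm.read_opening(),arm.read_ft_force(),arm.read_time())
for y in (60,100,115,120,123,125,126.5):
    arm.line_to(tr(100,y,152),0.12)
    print(y,inv(arm.read_tool_pos()).round(1),arm.read_ft_force().round(1) if hasattr(arm.read_ft_force(),'round') else arm.read_ft_force())
im,C=shot("wrist","pics/w2.png")
im,C=shot("scene","pics/s2.png")
cv2.imwrite("pics/s2c.png",cv2.resize(im[180:280,205:350],None,fx=5,fy=5))
print(arm.read_time())
E
```

```text
[ 0.54639461  0.34722096 -0.27113275] [0.62133985 0.06172522 0.15263482]
open 0.29787993815593383 [-0.11884074  0.23579783  4.06874165] 2.5333
60 [100.2  61.7 152.6] [-1.   1.6  6. ]
100 [100.2 100.7 152.6] [-2.7  2.8  6.7]
115 [100.2 115.5 152.6] [-1.6  1.6  5.9]
120 [100.2 118.9 152.6] [-1.9  0.4  7. ]
123 [100.2 121.2 152.6] [-3.5 -1.4  8.1]
125 [100.2 122.8 152.6] [-1.9 -1.4  8.2]
126.5 [100.2 124.1 152.6] [-1.6 -1.9  8.8]
4.85
```

View pics/w2.png

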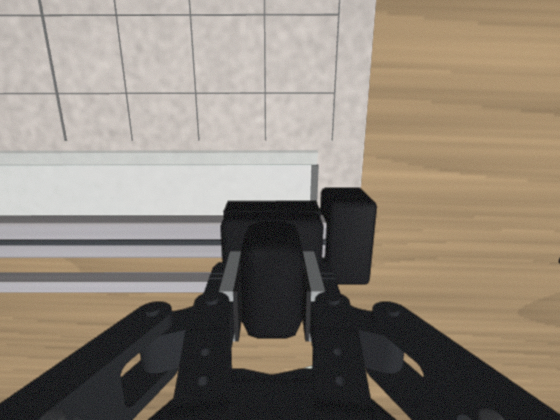

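View pics/s2c.png

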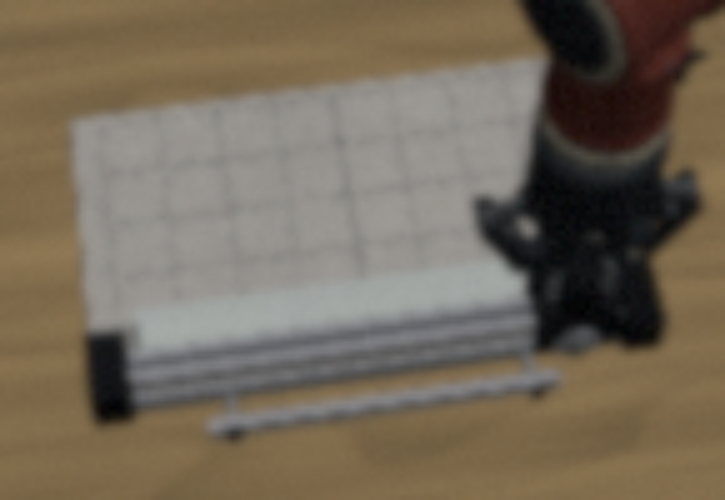

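Wrist view: the saddle (222–322) is right up against the left end block (starts at 324), so the head is at or very near its stop. A small extra push should confirm it by force.

```bash
python3 - <<'E'
from h import *
for y in (128.5,131,133):
    arm.line_to(tr(100,y,152),0.05); arm.pause(.1)
    print(y,inv(arm.read_tool_pos()).round(1),np.round(arm.read_ft_force(),1))
arm.line_to(tr(100,127,152),0.05)
print(inv(arm.read_tool_pos()).round(1),np.round(arm.read_ft_force(),1))
arm.move_gripper(0.7,40)
print(np.round(arm.read_ft_force(),1),inv(arm.read_tool_pos()).round(1))
arm.line_to(tr(100,125,240),0.25)
im,C=shot("wrist","pics/w3.png")
print(arm.read_time(),proj(C,[tr(100,125,109),tr(80,151,72),tr(80,154,58)]))
E
```

```text
128.5 [100.2 125.4 152.6] [-1.8 -3.2  9. ]
131 [100.3 125.7 152.6] [-3.3 -6.8  9.5]
133 [100.4 125.9 152.6] [-3.7 -9.2 12.3]
[100.2 124.  152.5] [-2.2 -2.7  8.4]
[-0.6  0.2 -0.2] [ 99.9 126.8 151.5]
7.1417 [[271.50566858 223.01467788]
 [306.43012593 180.20011888]
 [308.45751552 176.06664062]]
```

View pics/w3.png

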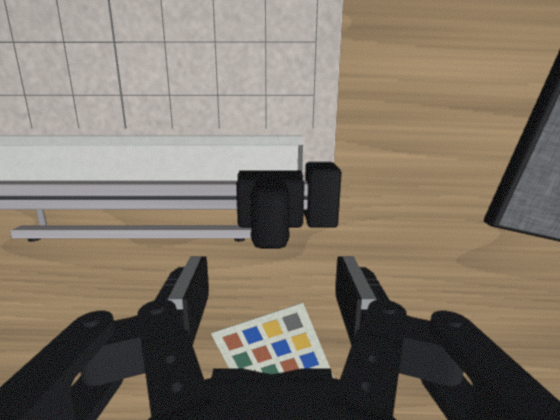

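The head hit its end stop at about y=125.5 under force. After release the grip column is 270 against 271.5 predicted, so it sits about 2 mm or less off the stop. Now the board: look from above first.

```bash
python3 - <<'E'
from h import *
by=np.radians(-4.6)
c=np.array([.482,-.333,0]); u=np.array([np.cos(by),np.sin(by),0])
g=c-0.025*u
print(arm.ik(g+[0,0,.20],ori(by)))
arm.movep(g+[0,0,.20],ori(by))
arm.move_gripper(0.8)
im,C=shot("wrist","pics/w4.png")
print(arm.read_time(),arm.read_tool_pos(),arm.read_ft_force())
hsv=cv2.cvtColor(im,cv2.COLOR_BGR2HSV)
m=((hsv[...,1]<60)&(hsv[...,2]>60)&(hsv[...,2]<190)).astype(np.uint8)
nn,l,st,ce=cv2.connectedComponentsWithStats(m)
for i in range(1,nn):
    if st[i,4]>1500:
        k,_=cv2.findContours((l==i).astype(np.uint8),0,1);k=max(k,key=len)[:,0]
        W=cast(C,k,.005); r=cv2.minAreaRect((W[:,:2]*1000).astype(np.float32))
        print(ce[i].round(),st[i,:],np.round(r[0],1),np.round(r[1],1),round(r[2],1))
E
```

```text
[ 0.84652305  0.63591261 -0.40750169  1.78799825  0.33872034  0.78718554
  1.7590554 ]
9.3333 [ 0.45748918 -0.33052261  0.20003388] [-0.74452655 -0.32163781 -0.63148988]
[271. 213.] [  240   118    64   198 11649] [ 483.9 -332.8] [ 50.6 180.6] 85.2
[526. 239.] [  483   123    77   260 14515] [ 549.1 -112.5] [271.   69.9] 10.2
[114. 255.] [  68  208   90   98 3618] [ 504.3 -471.7] [93.4 36. ] 28.0
```

View pics/w4.png

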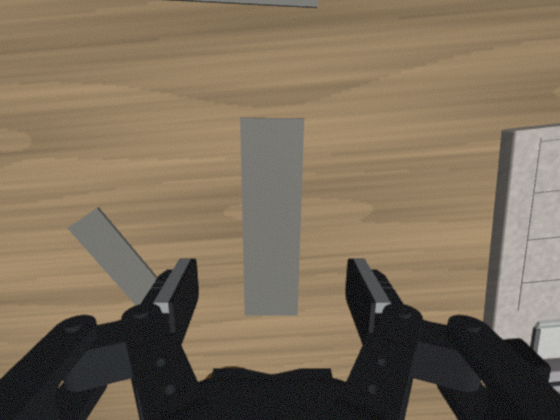

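Wrist view: the board spans (240,118) to (300,315) and measures 180.6x50.6 mm at (0.4839, -0.3328), yaw -4.8°. This is the right one; the small look-alike at (114,255) is well clear. Descend, feel for the desk and pinch.

```bash
python3 - <<'E'
from h import *
by=np.radians(-4.8); q=ori(by)
c=np.array([.4839,-.3328,0]); u=np.array([np.cos(by),np.sin(by),0])
g=c-0.025*u
arm.move_gripper(0.72,40)
arm.line_to(g+[0,0,.080],0.2,ori=q); arm.pause(.1)
f0=np.array(arm.read_ft_force()); print(f0.round(2),arm.read_tool_pos())
z=.080
while z>.060:
    z-=.001
    arm.line_to(g+[0,0,z],0.03)
    f=np.array(arm.read_ft_force())-f0
    if abs(f[2])>2.0: break
print(z,arm.read_tool_pos(),f.round(2),arm.read_opening(),arm.read_time())
im,C=shot("wrist","pics/w5.png")
E
```

```text
[-0.46 -0.55 -0.2 ] [ 0.45989086 -0.33120197  0.08148472]
0.06699999999999999 [ 0.45912414 -0.33077533  0.06730535] [-0.06  0.82  2.72] 0.7174442653768154 13.675
```

View pics/w5.png

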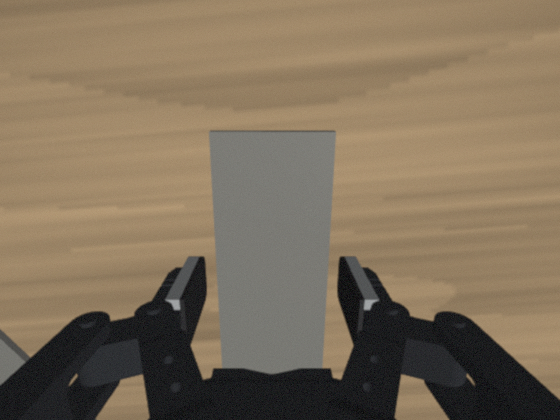

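```bash
python3 - <<'E'
from h import *
by=np.radians(-4.8)
c=np.array([.4839,-.3328,0]); u=np.array([np.cos(by),np.sin(by),0]); g=c-0.025*u
arm.line_to(g+[0,0,.0712],0.05)
arm.move_gripper(0.3,60)
arm.pause(.1)
print(arm.read_opening(),arm.read_tool_pos(),np.round(arm.read_ft_force(),2),arm.read_time())
zg=arm.read_tool_pos()[2]; open("zg","w").write(str(zg))
arm.line_to(g+[0,0,.17],0.15)
print(arm.read_opening(),arm.read_tool_pos(),np.round(arm.read_ft_force(),2),arm.read_time())
im,C=shot("wrist","pics/w6.png")
im,C=shot("side","pics/d6.png")
cv2.imwrite("pics/d6c.png",im[180:420,200:500].repeat(2,0).repeat(2,1))
E
```

```text
0.5564825764368092 [ 0.45899825 -0.33072223  0.07173406] [-1.41  0.09  4.36] 14.3667
0.5558347863035911 [ 0.45826336 -0.33049562  0.16908719] [-0.57  0.47 -0.25] 15.175
```

View pics/w6.png

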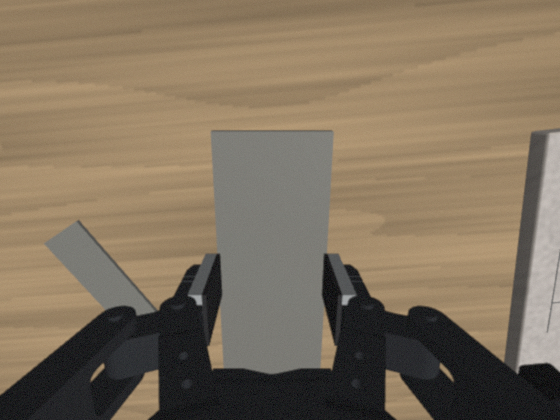

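View pics/d6c.png

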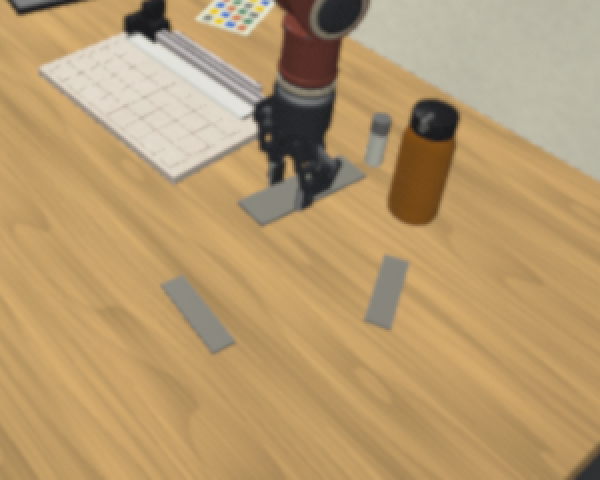

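```bash
python3 - <<'E'
from h import *
q=ori(YAW); zg=float(open("zg").read())*1000
P=tr(-70,-35,170); print(arm.ik(P,q))
arm.line_to(P,0.25,ori=q)
arm.pause(.15)
f0=np.array(arm.read_ft_force()); print(f0.round(2),inv(arm.read_tool_pos()),arm.read_time())
z=zg+22+6
arm.line_to(tr(-70,-35,z),0.15); arm.pause(.1)
print(inv(arm.read_tool_pos()).round(2),(np.array(arm.read_ft_force())-f0).round(2))
for k in range(16):
    z-=.5
    arm.line_to(tr(-70,-35,z),0.03)
    f=np.array(arm.read_ft_force())-f0
    if f[2]>1.5: break
print(z,zg+22,inv(arm.read_tool_pos()).round(2),f.round(2),np.round(arm.read_wrist_torque(),3),arm.read_time())
im,C=shot("side","pics/d7.png")
cv2.imwrite("pics/d7c.png",cv2.resize(im[160:300,190:390],None,fx=4,fy=4,interpolation=cv2.INTER_CUBIC))
im,C=shot("wrist","pics/w7.png")
E
```

```text
[ 0.20752673  0.54884382 -0.36244109  2.1160134   0.37031508  0.53646875
  1.17387961]
[ 0.28 -0.16 -0.25] [-70.05562825 -36.2694125  169.92244765] 16.8917
[-69.37 -35.05 100.58] [-0.41  0.46  0.03]
93.23406153390371 93.73406153390371 [-69.98 -34.99  93.69] [-0.13  0.51  5.67] [ 0.052  0.207 -0.048] 20.8583
```

View pics/d7c.png

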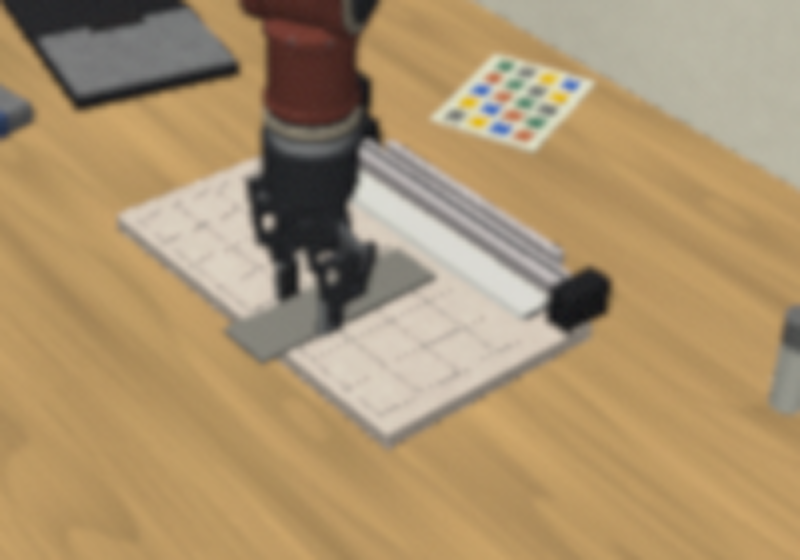

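View pics/w7.png

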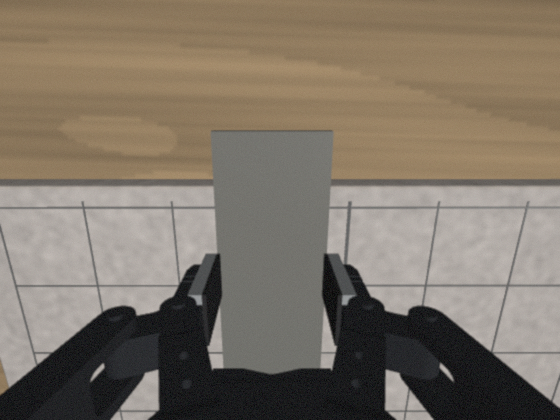

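The board meets the bed at 93.69 against an expected 93.73, and lies square to the grid (bed edge level at row 182). Slide it in with light contact.

```bash
python3 - <<'E'
from h import *
f0=np.array([.28,-.16,-.25]); z=93.7
for x in (-70,-55,-40,-25,-10,0,8,13):
    arm.line_to(tr(x,-35,z),0.06)
    f=np.array(arm.read_ft_force())-f0; 
    print(x,inv(arm.read_tool_pos()).round(2),f.round(2))
    if f[0]<-6: break
print(arm.read_time())
im,C=shot("side","pics/d8.png")
cv2.imwrite("pics/d8c.png",cv2.resize(im[160:300,190:390],None,fx=4,fy=4,interpolation=cv2.INTER_CUBIC))
im,C=shot("wrist","pics/w8.png")
E
```

```text
-70 [-69.93 -34.98  93.72] [-1.08 -0.05  1.76]
-55 [-54.14 -34.94  93.74] [0.82 0.92 1.88]
-40 [-39.5  -34.98  93.73] [1.19 0.38 1.67]
-25 [-24.67 -35.01  93.76] [ 0.07 -0.65  2.1 ]
-10 [ -9.75 -35.01  93.76] [-0.27  0.27  2.5 ]
0 [ -0.21 -34.97  93.73] [-0.82 -0.02  4.02]
8 [  7.76 -35.    93.75] [-1.64 -0.03  5.25]
13 [ 12.4  -35.04  93.73] [-2.    1.05  6.47]
23.6583
```

View pics/d8c.png

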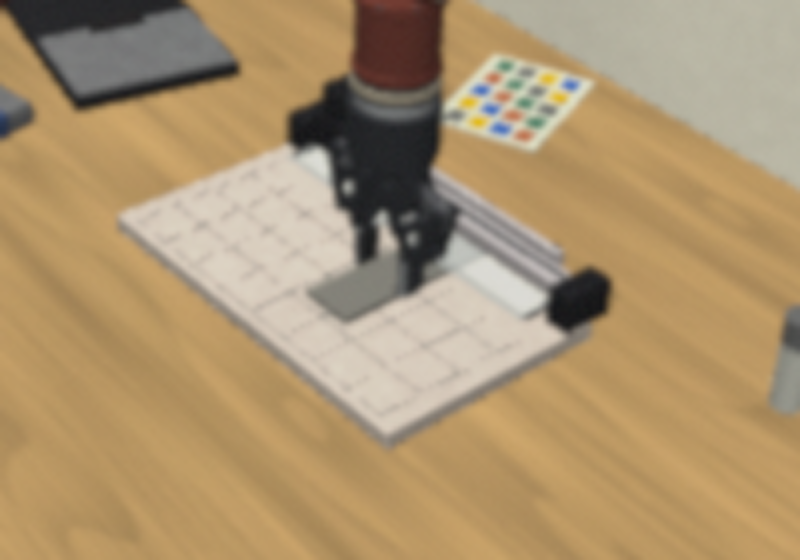

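View pics/w8.png

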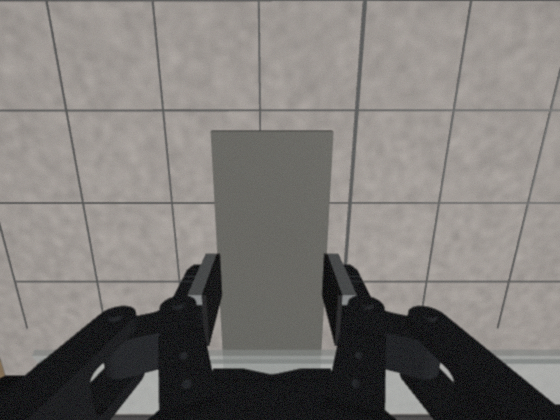

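The board is seen under the clear strip, square to the grid. Pushing on to the stop bar.

```bash
python3 - <<'E'
from h import *
f0=np.array([.28,-.16,-.25]); z=93.7
for x in np.arange(15,30,1.0):
    arm.line_to(tr(x,-35,z),0.03)
    f=np.array(arm.read_ft_force())-f0; 
    print(x,inv(arm.read_tool_pos()).round(2),f.round(2))
    if f[0]<-9: break
print(arm.read_time(),np.round(arm.read_wrist_torque(),3),arm.read_opening())
im,C=shot("wrist","pics/w9.png")
im2,C2=shot("scene","pics/s9.png")
cv2.imwrite("pics/s9c.png",cv2.resize(im2[180:280,205:350],None,fx=5,fy=5,interpolation=cv2.INTER_CUBIC))
hsv=cv2.cvtColor(im,cv2.COLOR_BGR2HSV)
# near edge of board
for r in ((213,131),(332,131)): print(inv(cast(C,r,.027)[0]).round(1))
print(proj(C,[tr(52,-150,32),tr(52,0,32),tr(-45,-60,27),tr(-45,-10,27)]).round(1))
E
```

```text
15.0 [ 13.65 -35.04  93.73] [-4.    0.23  7.55]
16.0 [ 14.28 -35.03  93.7 ] [-4.42  0.23  7.28]
17.0 [ 15.27 -35.08  93.72] [-4.29  0.5   7.79]
18.0 [ 16.29 -35.07  93.72] [-3.92 -0.07  6.63]
19.0 [ 17.28 -35.08  93.73] [-3.84  0.23  8.58]
20.0 [ 18.3  -35.09  93.71] [-4.18  0.98  8.5 ]
21.0 [ 19.32 -35.09  93.72] [-4.68 -0.28  8.08]
22.0 [ 19.68 -35.07  93.7 ] [-4.74  0.17  9.43]
23.0 [ 19.86 -35.08  93.7 ] [-6.98  0.09 10.71]
24.0 [ 19.99 -35.07  93.67] [-7.54  0.65 11.99]
25.0 [ 20.16 -35.03  93.66] [-9.54  0.14 14.79]
26.5083 [0.114 2.055 0.01 ] 0.5536820703478238
[-45.6 -59.3  27. ]
[-45.6 -10.4  27. ]
[[ 33.9 338.1]
 [344.6 338.6]
 [211.3 132.4]
 [332.8 132.4]]
```

View pics/w9.png

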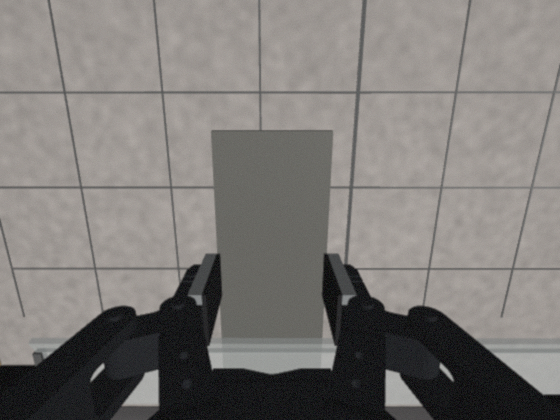

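View pics/s9c.png

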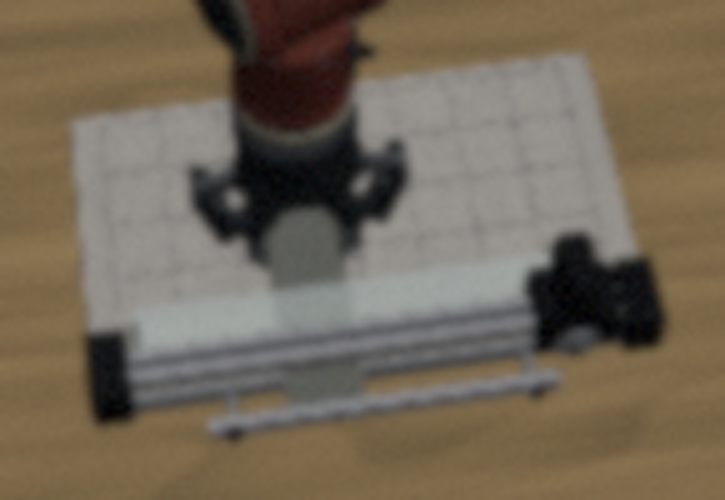

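Scene view: the board's far end comes out behind the rail and meets the stop bar along its whole width, around crop (285–365, 395–405). The TCP stands at x=20, exactly where it should. The head is parked at the left block. Now press down and check tilt.

```bash
python3 - <<'E'
from h import *
f0=np.array([.28,-.16,-.25])
def rep(t):
    R=Ro.from_quat(arm.read_eef_rot()).as_matrix(); 
    print(t,inv(arm.read_tool_pos()).round(2),(np.array(arm.read_ft_force())-f0).round(2),"tilt x,y mrad",(R[:2,0]*1000).round(1),"yaw err",round(np.arctan2(R[1,2],R[0,2])-YAW,4),arm.read_opening())
rep("now")
arm.line_to(tr(23.5,-35,93.2),0.03); arm.pause(.2); rep("a")
arm.line_to(tr(23.5,-35,92.8),0.03); arm.pause(.2); rep("b")
arm.pause(.5); rep("c")
im,C=shot("wrist","pics/w10.png")
im2,C2=shot("side","pics/d10.png")
cv2.imwrite("pics/d10c.png",cv2.resize(im2[160:300,190:390],None,fx=4,fy=4,interpolation=cv2.INTER_CUBIC))
for dz in (0,1): print(proj(C,[tr(-45,-60,27+dz),tr(-45,-10,27+dz)]).round(1))
g=cv2.cvtColor(im,cv2.COLOR_BGR2GRAY).astype(float)
for c in (225,240,272,300,320): print(c,np.argmax(np.abs(np.diff(g[122:140,c])))+122, end=" ; ")
a=cv2.imread("pics/w6.png",0).astype(float)
print(); 
for c in (225,240,272,300,320): print(c,np.argmax(np.abs(np.diff(a[122:140,c])))+122, end=" ; ")
E
```

```text
now [ 20.17 -35.03  93.67] [-8.85  0.66 13.38] tilt x,y mrad [-11.2  -2.4] yaw err 0.0001 0.5537522273417183
a [ 19.93 -35.05  93.65] [-8.18  0.24 14.48] tilt x,y mrad [-8.1 -2. ] yaw err 0.0 0.5535087548258485
b [ 19.92 -35.02  93.63] [-9.61  0.93 16.91] tilt x,y mrad [-7.9 -2.2] yaw err 0.0001 0.5537666595367114
c [ 19.91 -35.01  93.61] [-8.51  0.97 17.05] tilt x,y mrad [-8.  -2.2] yaw err 0.0 0.5494982416171525
[[211.2 132.5]
 [332.9 132.5]]
[[210.7 132.7]
 [333.3 132.7]]
225 129 ; 240 129 ; 272 129 ; 300 129 ; 320 129 ; 
225 129 ; 240 129 ; 272 129 ; 300 129 ; 320 129 ;
```

View pics/d10c.png

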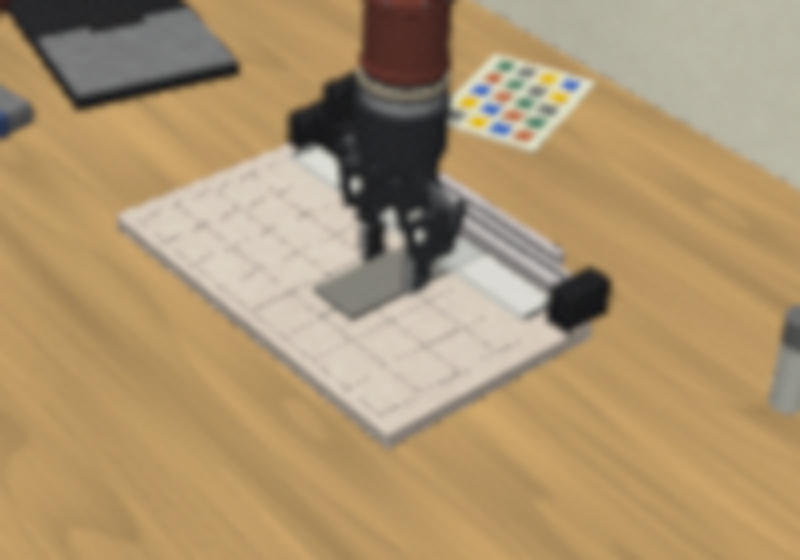

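View pics/w10.png

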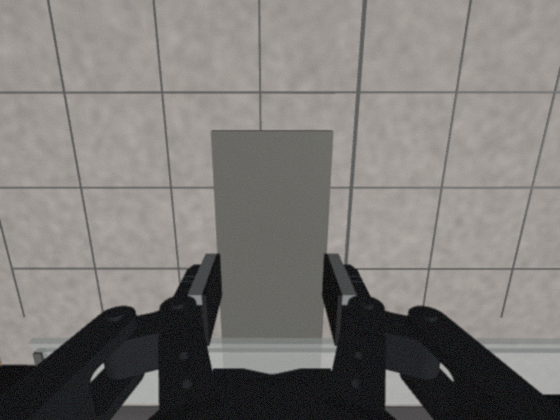

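The pinch holds, but the tool leans about 8 mrad under load, and I can't tell how the load splits between board and fingertips. A top press settles that: relax, release so the board lies flat, check it, then press with shut fingers from above.

```bash
python3 - <<'E'
from h import *
f0=np.array([.28,-.16,-.25])
def rep(t): print(t,inv(arm.read_tool_pos()).round(2),(np.array(arm.read_ft_force())-f0).round(2),np.round(arm.read_wrist_torque(),2),round(arm.read_opening(),3),arm.read_time())
arm.line_to(tr(21.5,-35,93.7),0.03); rep("relax")
arm.move_gripper(0.72,20); arm.pause(.1); rep("open")
arm.line_to(tr(20,-35,150),0.2); rep("up")
im,C=shot("wrist","pics/w11.png")
g=cv2.cvtColor(im,cv2.COLOR_BGR2HSV)
print(proj(C,[tr(-45,-60,27),tr(-45,-10,27),tr(52,-60,27),tr(52,-10,27)]).round(1))
im2,C2=shot("scene","pics/s11.png")
cv2.imwrite("pics/s11c.png",cv2.resize(im2[180:280,205:350],None,fx=5,fy=5,interpolation=cv2.INTER_CUBIC))
E
```

```text
relax [ 19.6  -35.1   93.71] [-4.95 -0.43  9.29] [0.05 1.08 0.03] 0.554 28.3583
open [ 21.87 -35.06  93.44] [ 0.64  0.14 -0.6 ] [-0.03 -0.   -0.  ] 0.719 28.75
up [ 20.32 -35.12 150.65] [-0.3  -0.32 -0.19] [-0.02  0.01  0.02] 0.717 29.1833
[[228.2 121.3]
 [315.5 121.3]
 [234.1 272.2]
 [309.7 272.2]]
```

View pics/w11.png

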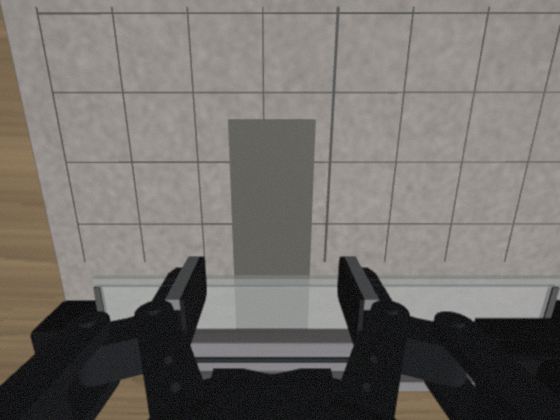

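View pics/s11c.png

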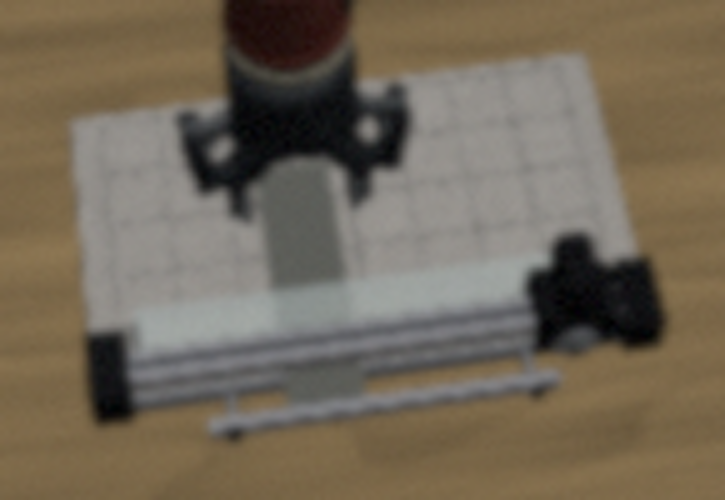

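Wrist view after release: the board spans columns 228–316, near edge level at row 120 (predicted 121.3 when butted), so it is within about 1 mm and square. The scene view shows it still at the stop bar, with the strip down. Press from above.

```bash
python3 - <<'E'
from h import *
f0=np.array([.0,-.3,-.4])
def rep(t): 
    R=Ro.from_quat(arm.read_eef_rot()).as_matrix()
    print(t,inv(arm.read_tool_pos()).round(2),(np.array(arm.read_ft_force())-f0).round(2),np.round(arm.read_wrist_torque(),2),(R[:2,0]*1000).round(1),arm.read_time())
arm.move_gripper(0.0,40)
arm.line_to(tr(20,-35,104),0.15); arm.pause(.1); rep("above")
z=104
while z>96:
    z-=.5; arm.line_to(tr(20,-35,z),0.03)
    if (np.array(arm.read_ft_force())-f0)[2]>6: break
rep("touch %.1f"%z)
arm.line_to(tr(24,-35,z),0.03); arm.pause(.1); rep("nudge")
f=0
while z>94:
    z-=.5; arm.line_to(tr(24,-35,z),0.03)
    if (np.array(arm.read_ft_force())-f0)[2]>14: break
rep("press %.1f"%z); arm.pause(.5); rep("hold")
im,C=shot("wrist","pics/w12.png")
print(proj(C,[tr(-45,-60,27),tr(-45,-10,27)]).round(1))
im2,C2=shot("scene","pics/s12.png")
cv2.imwrite("pics/s12c.png",cv2.resize(im2[180:280,205:350],None,fx=5,fy=5,interpolation=cv2.INTER_CUBIC))
im2,C2=shot("side","pics/d12.png")
cv2.imwrite("pics/d12c.png",cv2.resize(im2[160:300,190:390],None,fx=4,fy=4,interpolation=cv2.INTER_CUBIC))
E
```

```text
above [ 20.71 -34.82 104.91] [ 0.49 -0.68  0.41] [-0.   -0.05  0.01] [1.9 0.3] 30.45
touch 99.0 [ 20.06 -34.97  99.74] [-1.4   0.07  6.66] [0.01 0.36 0.02] [ 0.4 -0.4] 32.95
nudge [ 20.73 -34.88  99.69] [-8.01 -0.79 13.92] [-0.02  1.66 -0.07] [-7.6 -1.9] 33.3333
press 98.5 [ 20.73 -34.88  99.69] [-8.63  0.37 16.6 ] [0.   1.86 0.02] [-7.4 -2.2] 33.5833
hold [ 20.75 -34.88  99.68] [-8.3   0.37 17.26] [-0.02  1.82 -0.09] [-7.3 -2.1] 34.0833
[[213.3 129.2]
 [330.3 129.2]]
```

View pics/w12.png

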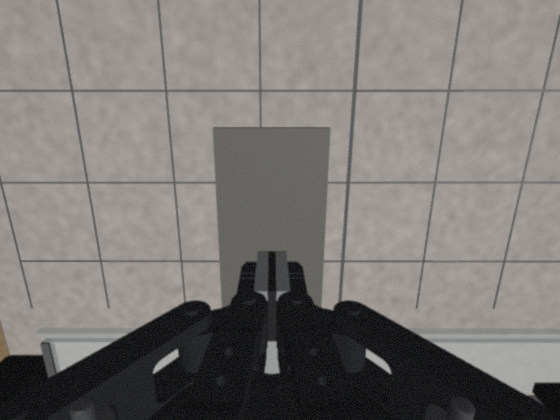

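View pics/s12c.png

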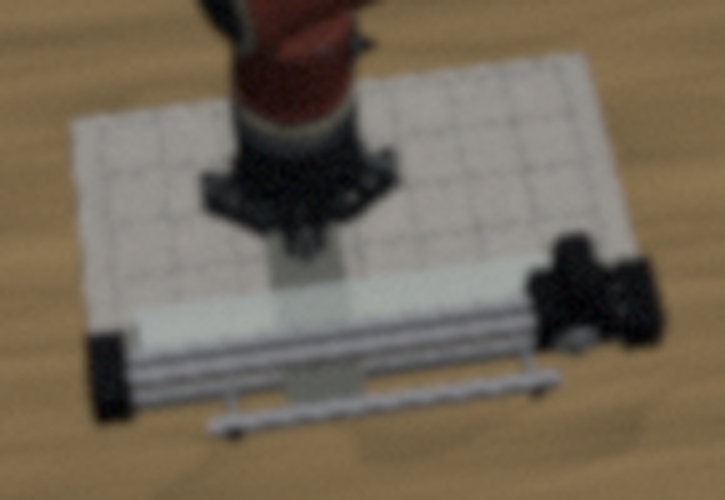

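View pics/d12c.png

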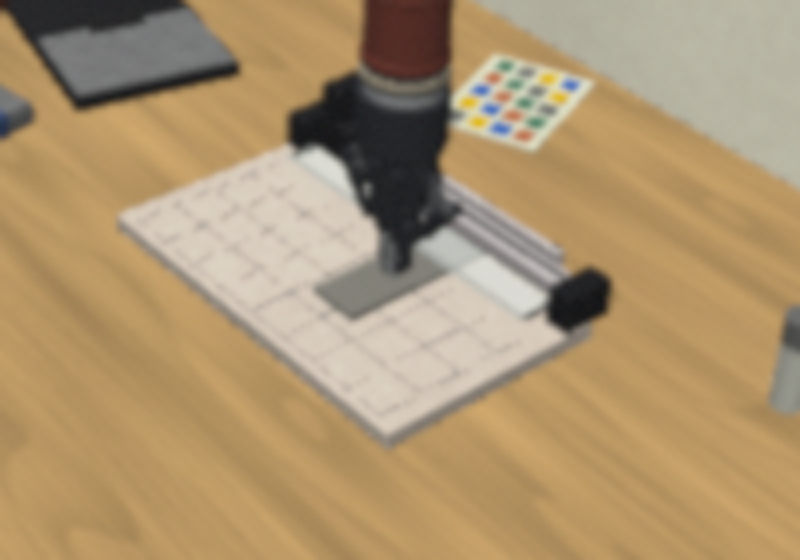

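Fingers press the board with a steady 17 N and it is butted forward: near edge at row 127.5 against 129.2 predicted, about 1 mm off. The strip lies flat and the head is at the left block. Handing in.

```bash
python3 - <<'E'
from station import arm, ticket
print(arm.read_ft_force(),arm.read_time()); print(ticket.finish_job())
E
```

```text
[-7.55486787e+00  5.46794390e-03  1.71644183e+01] 34.2333
the job is handed in; nothing more can be done
None
```

The trimmer is set up for the cut and I handed the job in at 34 s. `finish_job` gives no verdict, so the checks below are my own.

- **Head:** I slid it left until the force rose at its end stop (y ≈ 125.5 mm) and let go. The pictures put it about 1–2 mm from the stop.
- **Board:** I took the 180 x 50 mm strip (measured 180.6 x 50.6 mm) and slid it flat under the pressure strip. It met the stop bar with the tool at x ≈ 20 mm, where it should be.
- **Finish:** I first held the board pinched at its sides. Under load the tool leaned about 8 mrad, and I could not tell whether the board or the fingertips carried the force. So I let go, let the board lie flat, and pressed from above with shut fingers in front of the strip.

**Last checks:**
- The fingers press down with about 17 N and forward against the stop with about 8 N.
- The fingertips stand at about z 26.7 mm, against 27 mm for the board's top face.
- The board looks square to the grid, with its whole end at the bar.
- The pressure strip looks flat.
- The bystanders in the last pictures show no sign of having moved. The bottle was out of frame in the last crops and I did not measure any of them.

**Disagreements:** the wrist camera puts the near end of the board about 1 mm short of its ideal position, which is within calibration error and the 4 mm tolerance. The tool also leans about 7 mrad under the final press. I could not read the strip angle or the board's tilt directly.

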